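# Set the hob's dial to medium

### The arm

A 7-joint arm with a two-finger parallel gripper is mounted at the origin on a cart in front of the work surface, level with it; the furniture and walls round the work are solid. World frame = base frame: x ahead of the robot, y to its left, z up, the work surface at z = 0. Lengths are in mm, angles in degrees, forces in N, time in s.
With the tool pointing down it reaches from about 400 to 875 mm from the base axis. Payload 6.5 kg.
Tool frame: the origin (TCP) lies at the very end of the fingers, on their centre line; the grasp point (between the pads) lies tcp_to_grasp behind it (tcp_to_grasp is the distance from the TCP to the grasp point, in mm); z points along the fingers, y is the line along which they close (so a half turn about z gives the same grasp; the last joint's range is limited). The gripper opens to 88 mm and grips with 3 to 60 N. Pads are 18 mm wide; open, the fingers measure 123 mm over their backs; the gripper's body (75 mm by 187 mm) begins 45 mm behind the grasp point.
Start: joints at [71.551, 30.733, -0.252, 88.115, 0.149, 61.152, -4.079], TCP at [164.459, -628.843, 238.716] pointing down, gripper open.
Joint ranges: [-154.64, 154.64], [-21.42, 123.67], [-72.66, 72.17], [13.99, 137.28], [-74.86, 254.86], [10.95, 109.41], [-158.01, 158.01]. Speed limits (degrees/s): [136.94, 136.94, 180, 180, 180, 180, 180].

### API

Orientations are given as a 3x3 rotation matrix whose columns are the frame's x, y, z axes.
In Python, from rig import state, capture, camera_model, finish_job, regions_of, mark_of, tcp_to_grasp gives the robot as it stands.
- The arm moves only by the tool drive_tool, never from a script. Its argument "deltas" is a list of rows, each a list of 6 numbers: the shift along the tool's x, y, z in mm, then the turn, a rotation vector about the tool's x, y, z in degrees. A call has 1 to 5 rows; each row is the pose to reach, as a shift and turn from the pose commanded when the call began, along the tool's axes at that moment; what a row does not reach only later rows make up. A row lasts 1/8 s, in which the tool goes at most 62.5 mm and 10.7 degrees, less where a joint would pass 70% of its speed; a pose out of reach is approached as far as the arm can. A call with a gripper value outside its range is refused whole. "gripper" is the closure, from -1 (fully open) to 1 (shut), so that 0 is half open, set as the call begins (left out, the last holds). The fingers move at their own pace and stop on an object; "newtons" is the grip in N (left out, the last holds). Time passes only in rows, so rows that repeat a pose let the fingers close. It gives the time, the measured TCP pose, the force, the opening and the grip force at its end, in the units of the state.
- state(): the state, without advancing time (a new reading comes with each control period).
- capture(name): name is "scene" or "top" or "wrist"; returns the picture (400x640x3 uint8, red, green, blue); there is no depth.
- camera_model(name): a dict with "fx", "fy", "cx", "cy" (pixels), "R" (3x3) and "t" (3): a world point X has camera coordinates R X + t. Camera axes: x right, y down, z forward; pixel columns grow to the right and rows downward; lengths in mm; the calibration is good to about 2 mm. A picture is of the moment at which its call begins: read the wrist's pose just before it. camera_model takes no time and is no camera call; for the wrist camera it gives the pose at the moment of the call.
- finish_job(): hands the job in; it is judged then, once.
Trained networks look in the newest picture that a camera, given by its name, has taken for a name from the list of things; names that differ only in an ending like _2 or _b are one class to them, and where a whole thing is asked for, a point or a joint stands for the part that bears it (a point fixed in the world has none). Each returns a list of dicts, best first, with "score" (0 to 1); they miss things now and then, are a little off and sometimes report something else, mostly with a low value. They report only what shows in the picture. A call takes as long as a camera call.
- regions_of(label, camera): "mask" (400x640 bool, what is visible of it) and "rect" ([left, top, width, height] in pixels, round what is visible of it).
- mark_of(label, camera): "location" ([column, row] in pixels: a listed point, or the origin of a listed thing).
The state is a dict: "time_s": time; "q": joint angles; "joint_velocities": joint speeds; "effort": joint torques, N m; "ee_pos": TCP position; "orientation": TCP orientation; "contact_force": force on the tool from outside, world axes, zero at the start; "moment": the same for the moment, N m; "grip_width": opening from 0.0 (shut) to 1.0 (fully open); "grasp_force": force on a finger pad.
Only numpy, scipy, OpenCV 4.12 (cv2) and the standard library are available. Lean on these libraries where they do the work, as an engineer would, in place of code of your own. Each camera call takes 0.05 s, during which the arm holds its last target. There are 200 camera calls.

### The job

The kettle stands on a portable hob that is off or on low: set the hob to medium by turning its big flat knurled dial clockwise with a fingertip pressed on the dial's face, until the pointer clicks into the third of the four marks (going clockwise: small ring = off, short bar = low, middle bar = medium, long bar = high). Do it by rubbing only: grip and lift nothing, leave the kettle, the salt shaker and the herb jar standing where they are, and take the finger away when the dial has clicked in.

Things in the scene. Friction and masses are not known exactly. Their poses are not given: they have to be found in the camera images.
- hob: Portable induction hob, grey, 370 (x) x 280 (y) mm, fixed; deck 50 mm above the worktop. Origin: centre of its underside; x to its back, y to its left, z up. Dial axis at hob x = -0.115, y = 0. Behind it a black glass plate (top at 53 mm) carries the kettle. A black bezel ring, 47 to 55 mm from the dial's axis, top at 59 mm, surrounds the dial.
- mark_medium (a point): Centre of the middle bar (medium), a white mark 12 mm long on the deck, 66 mm from the dial's axis. Marks lie outside the bezel on the kettle's side of the dial, at these angles from the hob's +x seen from above: small ring (off) 60 degrees left, short bar (low) 20 left, middle bar (medium) 20 right, long bar (high) 60 right.
- dial_top (a point): Centre of the dial's top face, on its vertical axis, 66 mm above the worktop. Flat ribbed aluminium disc, 90 mm across, face 7 mm above the bezel. It yields down on springs: 2 N preload, then 2 N per mm, stop at 4 mm. Pressed 2 to 3 mm down by a fingertip 20 to 30 mm off the axis, it follows the tip by friction along a circle about the axis.
- dial_pointer (a point): Outer end of the black pointer bar on the dial's top face, 40 mm from the axis; turns with the dial.
- dial (a joint): Angle of the dial in rad, growing clockwise seen from above. Spring detents at 0 (off, small ring), 0.70 (low, short bar), 1.40 (medium, middle bar), 2.10 (high, long bar); stops 0.08 beyond the first and last. Let go in between, it snaps to the nearer detent. Leaving a detent takes about 0.03 N m. Starts in off or low.
- kettle: Black kettle with bail handle, 184 x 228 x 198 mm, 0.9 kg, loose on the glass plate. Origin: centre of its underside, about 190 mm behind the dial's axis. Its nearest side is about 90 mm from the dial's axis. Leave it alone.
- salt: Salt shaker of glass with a metal cap, diameter 44 mm, 90 mm tall, loose on the worktop to the right of the hob. Origin: centre of its underside. Leave it alone.
- jar: Herb jar with wooden lid, diameter 47 mm, 87 mm tall, loose on the worktop to the left of the hob. Origin: centre of its underside. Leave it alone.

How it is judged (in metres and radians):
On the way:
1. the fingers press on the hob's dial while it is still below medium (contact force between the fingers and hob above 0.5 N and value of joint dial below 1.05 rad), for 0.1 s.
At the end, for the whole second after the job is handed in: The dial rests in the medium detent (1.40 rad, within 0.15 rad) and is still; the kettle, the salt shaker and the herb jar stand upright within 20 mm of where they were (value of joint dial between 1.25 and 1.55 rad and velocity of joint dial between -0.1 and 0.1 rad/s and distance of each of kettle, salt, jar from where it was at the start of the episode below 0.02 m and angle between each of kettle, salt, jar's own z axis and vertical below 0.2 rad); the robot touches nothing.
It fails at once if the kettle is shifted by more than 20 mm (distance of kettle from where it was at the start of the episode above 0.02 m).
It fails at once if the salt shaker is shifted by more than 20 mm (distance of salt from where it was at the start of the episode above 0.02 m).
It fails at once if the herb jar is shifted by more than 20 mm (distance of jar from where it was at the start of the episode above 0.02 m).
It also fails if it takes over 45 s, if anything falls off the work surface, if the arm or the gripper's body presses on something with over 40 N, if the wrist force passes 120 N, or if a joint passes its speed limit or range.

## Working session

There is one attempt and no reset: what is moved stays moved. The work goes in short steps, Python scripts to look and compute and a tool call to move; the robot and the scene stay as the last step left them, time stands still between calls to the robot, and variables do not carry over. Pictures are saved under pics/ and viewed, at most 10 in all, crops included, and the job is handed in when it is done.

Besides the shell and the picture viewer there is one more tool, called after ">>>" by a JSON object that holds its "name" and its "arguments". drive_tool: Moves the arm, as the interface text tells. Its arguments: {"type":"object","properties":{"deltas":{"type":"array"},"gripper":{"type":"number"},"newtons":{"type":"number"}},"required":["deltas"]}

```bash
mkdir -p pics; cat > h.py <<'E'
import numpy as np, cv2
from rig import *
def ray(cam,px,z):
    m=camera_model(cam);R=np.array(m["R"]);t=np.array(m["t"])
    d=R.T@np.array([(px[0]-m["cx"])/m["fx"],(px[1]-m["cy"])/m["fy"],1]);c=-R.T@t
    return c+d*(z-c[2])/d[2]
def save(cam,n):
    im=capture(cam);cv2.imwrite(f"pics/{n}.png",im[:,:,::-1]);return im
E
python3 - <<'E'
from h import *
np.set_printoptions(precision=1,suppress=True)
ims=[save(c,c+"0") for c in("top","scene")]
Z=dict(dial_top=66,dial_pointer=66,mark_medium=50,hob=0,kettle=53,salt=0,jar=0)
for c in("top","scene"):
  for l,z in Z.items():
    for r in mark_of(l,c)[:2]: print(c,l,round(r["score"],2),np.array(r["location"]),ray(c,r["location"],z))
s=state();print(s["time_s"],s["ee_pos"],np.array(s["orientation"]),s["grip_width"],tcp_to_grasp)
E
```

```text
top dial_top 0.78 [348.  232.5] [501.7 -46.6  66. ]
top dial_top 0.58 [320.1 157.7] [680.   17.2  66. ]
top dial_pointer 0.96 [340.6 217.8] [536.2 -29.8  66. ]
top dial_pointer 0.54 [320.2 159.1] [676.6  17.   66. ]
top mark_medium 0.78 [351.3 206.4] [564.5 -57.   50. ]
top hob 0.96 [335.6 192.9] [603.6 -23.2   0. ]
top kettle 0.83 [320. 158.] [682.  17.  53.]
top salt 0.61 [421.3 197. ] [ 592.3 -239.2    0. ]
top salt 0.31 [346.8 232.2] [505.1 -49.8   0. ]
top jar 0.93 [256.3 225.1] [524.  174.6   0. ]
scene dial_top 0.97 [367.7 215.7] [500.1 -44.3  66. ]
scene mark_medium 0.76 [356. 209.] [567.1 -63.9  50. ]
scene mark_medium 0.71 [392.4 208.5] [ 512.1 -149.7   50. ]
scene hob 0.57 [332.1 222.5] [613.  -17.8   0. ]
scene kettle 0.82 [310.  197.2] [693.8   2.9  53. ]
scene salt 0.6 [394.8 204.5] [ 589.9 -248.4    0. ]
0.8 [ 164.5 -628.9  238.7] [[ 1.   0.3  0. ]
 [ 0.3 -1.  -0. ]
 [ 0.   0.  -1. ]] 0.9986328020425009 18.700000000000003
```

View pics/top0.png

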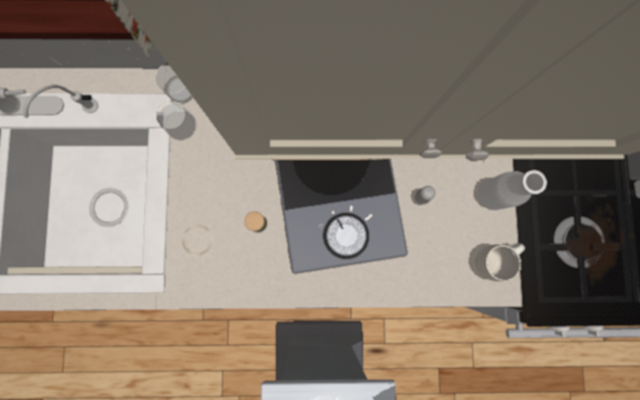

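View pics/scene0.png

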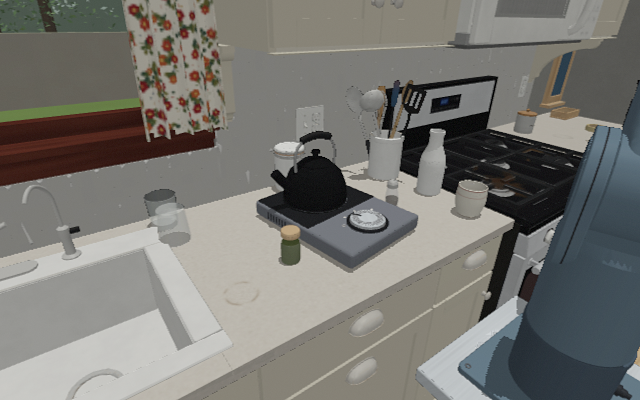

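The top view shows the dial at about (347,234), with the pointer aimed up and left at about (340,220). That puts it near the short bar, so the hob is on low. The scene view shows the kettle behind the dial at (315,185), the jar at (290,245) and the salt at (392,190). I'll move in closed and check with the wrist camera.

```bash
cat >> h.py <<'E'
def delta(target,yaw=None):
    "tool-frame shift (mm) and turn (deg) to a world TCP with tool x at yaw, z down"
    s=state();R=np.array(s["orientation"]);p=R.T@(np.array(target)-s["ee_pos"])
    if yaw is None: return p
    c,n=np.cos(np.radians(yaw)),np.sin(np.radians(yaw))
    D=np.array([[c,n,0],[n,-c,0],[0,0,-1]])
    return np.r_[p,np.degrees(cv2.Rodrigues(R.T@D)[0].ravel())]
E
python3 - <<'E'
from h import *
np.set_printoptions(precision=2,suppress=True)
print(np.array(state()["orientation"]),delta([430,-60,240],10))
E
```

```text
[[ 0.97  0.25  0.  ]
 [ 0.25 -0.97 -0.  ]
 [ 0.    0.   -1.  ]] [ 400.82 -483.17   -1.29    0.     -0.      4.66]
```

>>> {"name": "drive_tool", "arguments": {"deltas": [[30,-36,0,0,0,0],[66,-80,0,0,0,0],[104,-125,0,0,0,0],[142,-170,0,0,0,0],[180,-215,0,0,0,0]], "gripper": 1, "newtons": 10}}

```text
time_s: 1.42
ee_pos: [285.0, -373.6, 239.0]
orientation: [[0.967, 0.253, 0.001], [0.253, -0.967, -0.001], [0.0, 0.001, -1.0]]
contact_force: [1.3, 0.4, 0.1]
grip_width: 0.454
grasp_force: 0.0
```

>>> {"name": "drive_tool", "arguments": {"deltas": [[38,-45,0,0,0,1],[76,-90,0,0,0,2],[114,-135,0,0,0,3],[152,-180,0,0,0,4],[190,-225,0,0,0,4.7]]}}

```text
time_s: 2.05
ee_pos: [411.9, -107.9, 239.2]
orientation: [[0.985, 0.172, 0.001], [0.172, -0.985, -0.001], [0.001, 0.001, -1.0]]
contact_force: [0.4, -1.3, 0.1]
grip_width: 0.004
grasp_force: 0.0
```

>>> {"name": "drive_tool", "arguments": {"deltas": [[20,-30,0,0,0,0],[31,-43,0,0,0,0],[31,-43,0,0,0,0],[31,-43,0,0,0,0]]}}

```text
time_s: 2.55
ee_pos: [433.7, -62.8, 238.7]
orientation: [[0.985, 0.172, -0.0], [0.172, -0.985, -0.0], [-0.0, 0.0, -1.0]]
contact_force: [-0.0, -0.8, 0.1]
grip_width: 0.0
grasp_force: 0.0
```

```bash
python3 - <<'E'
from h import *
np.set_printoptions(precision=2,suppress=True)
save("wrist","w0");capture("top")
for c in("wrist","top"):
  for l,z in dict(dial_top=66,dial_pointer=66,mark_medium=50).items():
    for r in mark_of(l,c)[:2]: print(c,l,round(r["score"],2),np.array(r["location"]),ray(c,r["location"],z))
s=state();print(s["time_s"],s["ee_pos"],np.array(s["orientation"]),s["grip_width"],s["contact_force"])
E
```

```text
wrist dial_top 0.87 [308.9 116.9] [495.94 -38.99  66.  ]
wrist dial_pointer 0.93 [295.   77.2] [533.54 -17.85  66.  ]
wrist mark_medium 0.8 [333.7  57. ] [562.91 -54.46  50.  ]
top dial_top 0.73 [344.9 235.8] [494.09 -39.21  66.  ]
top dial_pointer 0.8 [338.  220.6] [529.66 -23.56  66.  ]
top mark_medium 0.96 [352.1 207.8] [561.11 -58.87  50.  ]
2.95 [434.06 -62.11 238.71] [[ 0.99  0.17 -0.  ]
 [ 0.17 -0.99 -0.  ]
 [-0.    0.   -1.  ]] 0.005816711279461661 [ 0.15 -0.45  0.04]
```

View pics/w0.png

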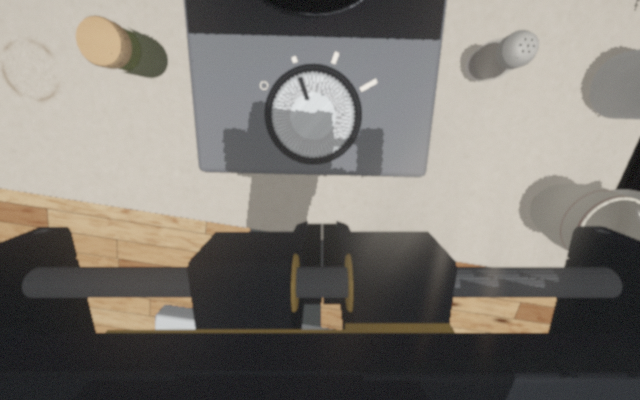

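The wrist view shows the dial's bezel centred near (313,115). The pointer tip is at (302,80), aimed at the short bar (295,60), and the medium bar is at (335,57), so low is confirmed. Next I'll fit the bezel to get the axis.

```bash
python3 - <<'E'
from h import *
np.set_printoptions(precision=1,suppress=True)
im=cv2.imread("pics/w0.png");g=cv2.cvtColor(im,cv2.COLOR_BGR2GRAY)
c0=np.array([313,115.]);P=[]
# inner bezel edge: outermost bezel pixel (dark) per ray
for a in np.radians(np.arange(0,360,5)):
    rr=np.arange(38,54,.5);v=np.array([g[int(round(c0[1]+r*np.sin(a))),int(round(c0[0]+r*np.cos(a)))] for r in rr])
    k=np.where(v<40)[0]
    if len(k): P.append(c0+rr[k].mean()*np.array([np.cos(a),np.sin(a)]))
e=cv2.fitEllipse(np.float32(P));print(len(P),e)
C=ray("wrist",e[0],59);print("axis",C)
yaw=10
for off in(25,0,-40):
    A=np.radians(180+yaw+off);print(off,C[:2]+25*np.array([np.cos(A),np.sin(A)]))
A=np.radians(180+yaw+25);print(delta([C[0]+25*np.cos(A),C[1]+25*np.sin(A),75],yaw+25))
E
```

```text
Traceback (most recent call last):
cv2.error: OpenCV(4.12.0) /io/opencv/modules/imgproc/src/shapedescr.cpp:356: error: (-215:Assertion failed) n >= 0 && (depth == CV_32F || depth == CV_32S) in function 'fitEllipseNoDirect'
```

```bash
python3 - <<'E'
from h import *
np.set_printoptions(precision=1,suppress=True)
g=cv2.GaussianBlur(cv2.imread("pics/w0.png",0),(5,5),0)
c0=np.array([313,115.]);P=[]
for a in np.radians(np.arange(0,360,5)):
    u=np.array([np.cos(a),np.sin(a)]);rr=np.arange(40,54,.5)
    v=[g[int(round(y)),int(round(x))] for x,y in c0+rr[:,None]*u]
    P.append(c0+rr[np.argmin(v)]*u)
e=cv2.fitEllipse(np.float32(P));print(len(P),e)
C=ray("wrist",e[0],59);print("axis",C)
yaw=10
for off in(25,0,-40):
    A=np.radians(180+yaw+off);print(off,C[:2]+25*np.array([np.cos(A),np.sin(A)]))
A=np.radians(180+yaw+25);print(delta([C[0]+25*np.cos(A),C[1]+25*np.sin(A),75],yaw+25))
E
```

```text
72 ((312.60809326171875, 114.17845916748047), (89.41471099853516, 92.5067138671875), 172.77227783203125)
axis [499.8 -41.4  59. ]
25 [479.3 -55.8]
0 [475.1 -45.8]
-40 [478.1 -28.9]
[ 45.6   1.5 163.7   0.    0.  -25.1]
```

>>> {"name": "drive_tool", "arguments": {"deltas": [[10,0,40,0,0,-5],[22,0,80,0,0,-10],[32,1,115,0,0,-15],[40,1,140,0,0,-20],[45,1.5,158,0,0,-25]]}}

```text
time_s: 3.58
ee_pos: [478.7, -55.4, 79.4]
orientation: [[0.818, 0.575, -0.001], [0.575, -0.818, 0.0], [-0.001, -0.001, -1.0]]
contact_force: [-0.5, -0.1, 0.4]
grip_width: 0.008
grasp_force: 0.0
```

>>> {"name": "drive_tool", "arguments": {"deltas": [[0,0,5,0,0,0],[0,0,5,0,0,0],[0,0,5,0,0,0]]}}

```text
time_s: 3.95
ee_pos: [479.1, -55.7, 76.5]
orientation: [[0.82, 0.572, 0.001], [0.572, -0.82, -0.0], [0.001, 0.001, -1.0]]
contact_force: [0.1, -0.0, -0.7]
grip_width: 0.003
grasp_force: 0.0
```

>>> {"name": "drive_tool", "arguments": {"deltas": [[0,0,4,0,0,0],[0,0,8,0,0,0],[0,0,10.5,0,0,0],[0,0,12,0,0,0],[0,0,12,0,0,0]]}}

```text
time_s: 4.58
ee_pos: [478.7, -55.6, 63.8]
orientation: [[0.82, 0.573, -0.0], [0.573, -0.82, -0.0], [-0.0, 0.0, -1.0]]
contact_force: [-1.5, 0.3, 6.0]
grip_width: 0.005
grasp_force: 2.9
```

>>> {"name": "drive_tool", "arguments": {"deltas": [[0.14,-2.6,0.4,0,0,6],[0.55,-5.2,0.4,0,0,12],[1.2,-7.7,0.4,0,0,18],[2.15,-10.2,0.4,0,0,24],[3.35,-12.5,0.4,0,0,30]]}}

```text
time_s: 5.2
ee_pos: [474.3, -44.0, 63.6]
orientation: [[0.997, 0.082, -0.0], [0.082, -0.997, -0.001], [-0.0, 0.001, -1.0]]
contact_force: [-2.2, -1.2, 5.4]
grip_width: 0.007
grasp_force: 3.2
```

```bash
python3 - <<'E'
from h import *
np.set_printoptions(precision=1,suppress=True)
im=save("wrist","w1")
for l in("dial_top","dial_pointer","mark_medium"):
  for r in mark_of(l,"wrist")[:2]: print(l,round(r["score"],2),np.array(r["location"]),ray("wrist",r["location"],50 if "mark" in l else 63.5))
s=state();print(s["time_s"],s["ee_pos"],s["contact_force"])
E
```

```text
dial_top 0.97 [320.  200.5] [496.7 -41.6  63.5]
dial_pointer 0.87 [324.9 122.6] [537.9 -40.5  63.5]
mark_medium 0.59 [358.1  78.2] [562.  -56.2  50. ]
5.4 [474.3 -43.4  63.6] [-0.9 -0.7  6.8]
```

View pics/w1.png

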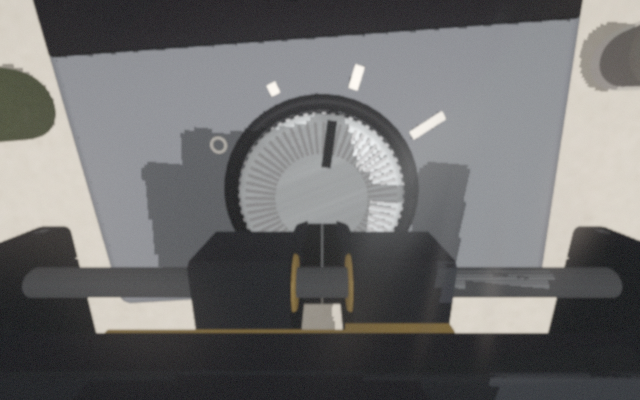

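The wrist view shows the pointer tip at (331,123), past midway between the short bar (273,88) and the medium bar (357,77). It is following the finger and needs about 13 degrees more.

>>> {"name": "drive_tool", "arguments": {"deltas": [[0.14,-2.6,0,0,0,6],[0.6,-5.6,0,0,0,13],[0.6,-5.6,0,0,0,13]]}}

```text
time_s: 5.78
ee_pos: [474.6, -38.0, 63.7]
orientation: [[0.99, -0.141, 0.0], [-0.141, -0.99, -0.001], [0.0, 0.001, -1.0]]
contact_force: [-2.3, -1.0, 6.3]
grip_width: 0.003
grasp_force: 3.2
```

>>> {"name": "drive_tool", "arguments": {"deltas": [[0,0,-3,0,0,0],[0,0,-10,0,0,0],[-5,0,-35,0,0,0],[-20,0,-70,0,0,0],[-40,0,-100,0,0,0]]}}

```text
time_s: 6.4
ee_pos: [434.7, -31.8, 164.6]
orientation: [[0.99, -0.14, 0.001], [-0.14, -0.99, 0.0], [0.001, -0.0, -1.0]]
contact_force: [0.8, -0.3, 0.1]
grip_width: 0.005
grasp_force: 0.0
```

>>> {"name": "drive_tool", "arguments": {"deltas": [[0,0,0,0,0,0],[0,0,0,0,0,0],[0,0,0,0,0,0]]}}

```text
time_s: 6.78
ee_pos: [434.7, -32.1, 162.4]
orientation: [[0.99, -0.14, -0.001], [-0.14, -0.99, 0.0], [-0.002, -0.0, -1.0]]
contact_force: [0.1, -0.0, 0.3]
grip_width: 0.007
grasp_force: 0.0
```

```bash
python3 - <<'E'
from h import *
np.set_printoptions(precision=1,suppress=True)
im=save("wrist","w2")
for l in("dial_top","dial_pointer","mark_medium"):
  for r in mark_of(l,"wrist")[:2]: print(l,round(r["score"],2),np.array(r["location"]),ray("wrist",r["location"],50 if "mark" in l else 66))
s=state();print(s["time_s"],s["ee_pos"],s["contact_force"])
E
```

```text
dial_top 0.73 [322.2 119.8] [497.5 -42.2  66. ]
dial_pointer 0.95 [320.   68.3] [537.2 -46.   66. ]
mark_medium 0.76 [328.6  36. ] [563.2 -56.8  50. ]
6.975 [434.7 -32.1 162.7] [ 0.2 -0.2 -0.1]
```

View pics/w2.png

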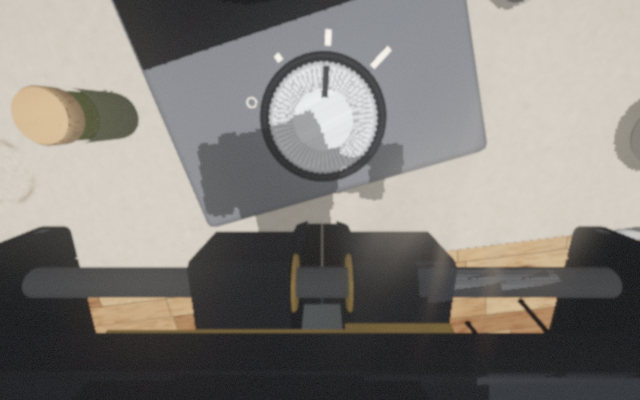

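The pointer tip at (325,68) lines up with the medium bar (328,37), with the dial centre at (323,116). The finger is clear of the dial and the jar still stands upright. Handing in now.

```bash
python3 -c "from rig import *; print(finish_job())"
```

```text
the job is handed in; nothing more can be done
None
```

I turned the dial from low to medium by rubbing it with the fingertip, and the last wrist picture shows the pointer in line with the middle bar. The finger is clear, the arm touched nothing but the dial, and the job is handed in at about 7 s; the hand-in gave no verdict.

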